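Load the slope rack and hold it on the set slope

ROBOT

A 6-joint arm with a two-finger parallel gripper is mounted at the origin on a cart in front of the work surface, level with it; the furniture and walls round the work are solid. World frame = base frame: x ahead of the robot, y to its left, z up, the work surface at z = 0. Lengths are in m, angles in rad, forces in N, time in s.
With the tool pointing down it reaches from about 0.275 to 0.825 m from the base axis. Payload 4.9 kg.
Tool frame: the origin (TCP) lies between the finger pads, 19 mm behind the fingertips; this is the grasp point; z points along the fingers, y is the line along which they close (so a half turn about z gives the same grasp; the last joint's range is limited). The gripper opens to 85 mm and grips with 20 to 120 N. Pads are 22 mm wide; open, the fingers measure 114 mm over their backs; the gripper's body (76 mm by 85 mm) begins 54 mm behind the grasp point. The pads swing forward as they close: fully open they stand 13 mm farther back than shut.
Start: joints at [-0.134, 0.326, -0.193, 1.052, 0, 1.437], TCP at [0.55, 0, 0.25] pointing down, gripper open.
Joint ranges: [-2.65, 2.65], [-0.97, 1.79], [-1.3, 1.35], [-1.93, 2.1], [-1.47, 1.37], [-3.14, 3.14]. Speed limits (rad/s): [2.57, 2.57, 3.14, 3.14, 3.14, 3.14].

INTERFACE

Orientations are given as a unit quaternion [w, x, y, z].
In Python, from cell import bot gives the robot as it stands. Calls block until the motion is done:
- bot.move_pose(position, orientation): joint-space move of the TCP to a pose.
- bot.move_linear(position, speed=0.15, rotation=None, until_force=None): straight line of the TCP; rotation=None keeps the orientation; speed is the mean speed in m/s. With until_force (N) it stops when the force on the tool has changed by that much, and returns True; else False.
- bot.goto_joints(angles): joint-space move.
- bot.set_gripper(opening, grasp_force=None): opening from 0.0 (shut) to 1.0 (fully open); grasp_force is the grip in N (None keeps the last); returns when the fingers have stopped.
- bot.wait(seconds).
- bot.solve_ik(position, orientation): joint angles nearest the present ones, or None.
- bot.camera(name): name is "scene" or "side" or "wrist"; returns the picture (480x640x3 uint8, red, green, blue); there is no depth.
- bot.calibration(name): a dict with "mtx" (3x3 intrinsics, pixels), "extrinsics" (4x4, takes a point from world to camera coordinates); the wrist camera has in their place "hand_eye" (4x4, takes a point from camera to tool coordinates, whose origin is the TCP and whose axes are the flange's). Camera axes: x right, y down, z forward; pixel columns grow to the right and rows downward; lengths in m; the calibration is good to about 2 mm. The wrist camera is an equidistant fisheye: a pixel r from the principal point sees the ray r / f radians off the axis. A picture is of the moment at which its call begins: read the wrist's pose just before it. calibration takes no time and is no camera call.
A pose or a line that the arm cannot do raises bot.PlanningError and nothing moves.
- bot.close_job(): hands the job in; it is judged then, once.
Trained networks look in the newest picture that a camera, given by its name, has taken for a name from the list of things; names that differ only in an ending like _2 or _b are one class to them, and where a whole thing is asked for, a point or a joint stands for the part that bears it (a point fixed in the world has none). Each returns a list of dicts, best first, with "confidence" (0 to 1); they miss things now and then, are a little off and sometimes report something else, mostly with a low value. They report only what shows in the picture. A call takes as long as a camera call. They do not tell look-alikes from the thing itself.
- bot.search_frame(camera, thing): "bbox" ([left, top, width, height] in pixels, round what is visible of it).
Readings, each from a call of its own:
- bot.read_clock(): time.
- bot.read_joint_positions(): joint angles.
- bot.read_joint_vel(): joint speeds.
- bot.read_joint_efforts(): joint torques, N m.
- bot.read_position(): TCP position.
- bot.read_tool_rot(): TCP orientation.
- bot.read_ft_force(): force on the tool from outside, world axes, zero at the start.
- bot.read_moment(): the same for the moment, N m.
- bot.read_gripper_width(): opening from 0.0 (shut) to 1.0 (fully open).
- bot.read_finger_force(): force on a finger pad.
Only numpy, scipy, OpenCV 4.12 (cv2) and the standard library are available. Lean on these libraries where they do the work, as an engineer would, in place of code of your own. Each camera call takes 0.05 s, during which the arm holds its last target. There are 200 camera calls.

TASK

Put the three amber vials one by one into the three bores of the slope rack, each right down on its seat. Then take the rack by the bar handle at its end and rock it up on its round stud until the hanging pointer has settled on the preset index tab, the rack still bearing on the stud and clear of its rest post. Finish while holding it by the handle, steady on the mark, so that a colleague can set the prop under it; leave the other things on the bench alone.

Things in the scene. Friction and masses are not known exactly. Their poses are not given: they have to be found in the camera images.
- vial_a: One of three identical loose, upright sample vials: amber glass body 26 mm in diameter with a paper band, 62 mm high in all, ribbed white screw cap 22 mm in diameter over the top 14 mm; 30 g. Origin: centre of its underside, z up. Grip it by the cap.
- vial_b: Second vial, the same (any vial may go into any bore).
- vial_c: Third vial, the same.
- stand: Fixed aluminium base plate of the slope stand, 84 x 236 x 8 mm, on the worktop; it carries the stud and the rest post. Origin on the worktop; x points away from the robot at yaw 0, y along its length to the left. The rack lies on it with the same yaw, the rack's origin 80 mm straight above this origin.
- stud: Fixed upright on the stand at its y = +60 mm, topped by a round steel bar 16 mm in diameter, 56 mm long, along the stand's x: the fulcrum on which the rack rocks. A groove 20 mm wide under the rack straddles it (2 mm free play each way). Origin on the worktop beneath it.
- stud_axis (a point): Middle of the stud's round bar, on its axis, 72 mm above the worktop. The axis runs along the stand's x; the rack turns about it.
- rest: Fixed round post with a rubber top on the stand at its y = -70 mm; the handle end of the rack lies on it at the start, 80 mm above the worktop. Origin on the worktop beneath it.
- rack: Loose slope rack, 0.5 to 0.85 kg: grey block 60 x 176 x 45 mm (x, y, z; y from -94 to +82) with three bores in its top, a white scale plate on its front (-x) face, hanging to 17 mm above the worktop, and a steel bar handle at its right (-y) end. Origin: at the block's underside, on its middle in x, 80 mm above the worktop at the start; z up, y to the left along the block.
- bore_0 (a point): Mouth (centre, in the block's top face, 125 mm above the worktop at the start) of the right-hand bore, at rack y = -66 mm. All bores are 28 mm in diameter with a 2 mm chamfer, 32 mm deep, flat-bottomed; a seated vial stands 30 mm out of the block.
- bore_1 (a point): Mouth of the middle bore, at rack y = -22 mm.
- bore_2 (a point): Mouth of the left-hand bore, at rack y = +22 mm.
- seat_0 (a point): Centre of the floor of the right-hand bore, 32 mm below its mouth; a seated vial's origin lies here.
- seat_1 (a point): Centre of the floor of the middle bore.
- seat_2 (a point): Centre of the floor of the left-hand bore.
- handle (a point): Middle of the handle's grip bar: round, 12 mm in diameter, along rack x, 50 mm free between its arms, 52 mm clear of the block; at rack (0, -152, +30) mm, 110 mm above the worktop. Pinch it from above, fingers closing along rack y, and turn the tool along with the rack about the stud: held hard without turning, the rack may lift off bodily. Let go, it falls back on the rest.
- pointer (a joint): Angle (rad) of the weighted black pointer, which hangs from a pin at the top middle of the white scale plate (rack (-38, 0, +34) mm) and seeks the vertical; 0 with the rack level, it grows by as much as the handle end is raised. It swings freely, about twice a second, and settles within about 2 s after a jolt.
- pointer_tip (a point): Pointer's tip, 80 mm from its pin.
- index (a joint): Angle (rad) at which the black index tab with a steel stud is set on the scale plate, about the same pin; the pointer is on the mark when it reads the same angle. Set somewhere between 10 and 20 degrees, on the left (+y) side of the scale; the tab is clamped and stays as set. Ticks on the plate are every 5 degrees.
- index_mark (a point): Point of the index, 80 mm from the pin, at the tab's inner end, where the pointer's tip must come; x away from the robot, y across the tab.
- pen_blue: Bystander: thin white ballpoint pen, 11 x 145 x 9 mm, loose on the worktop left of the stand.
- tweezers: Bystander: steel tweezers, 12 x 124 x 9 mm, loose behind the stand's right end.
- tally_counter: Bystander: chromed hand counter, 56 x 76 x 23 mm, loose.
- marker_red: Bystander: white marker pen with a black cap, 17 x 135 x 16 mm, loose.
Not all that is in view belongs to the job. What is shaped like the vial_b but blue, pink or purple is not meant.

How it is judged:
On the way, in this order (a step that is already met when the one before it is completed fails the run):
1. all three vials are down on the seats of the bores ((distance between vial_a and seat_0 below 0.006 m or distance between vial_a and seat_1 below 0.006 m or distance between vial_a and seat_2 below 0.006 m) and (distance between vial_b and seat_0 below 0.006 m or distance between vial_b and seat_1 below 0.006 m or distance between vial_b and seat_2 below 0.006 m) and (distance between vial_c and seat_0 below 0.006 m or distance between vial_c and seat_1 below 0.006 m or distance between vial_c and seat_2 below 0.006 m)), for 0.2 s.
2. the rack is rocked up off its rest post, still on the stud (value of joint pointer above 0.08 rad and contact force between rack and rest below 0.1 N and contact force between rack and stud above 0.5 N), for 0.1 s.
At the end, for the whole second after the job is handed in: Each vial within 6 mm of a bore's seat; pointer tip within 3 mm (2 degrees) of the index and swinging under 0.15 rad/s; rack still (under 10 mm/s), on the stud with over 0.5 N, clear of the rest post, fingers pressing it with over 1 N, TCP within 40 mm of the handle bar's middle (all of step 1 and y of pointer_tip in the frame of index_mark between -0.003 and 0.003 m and velocity of joint pointer between -0.15 and 0.15 rad/s and linear speed of rack below 0.01 m/s and value of joint pointer above 0.1 rad and contact force between rack and stud above 0.5 N and contact force between rack and rest below 0.1 N and contact force between the fingers and rack above 1 N and distance between the grasp point and handle below 0.04 m); the arm keeps its last pose, push and grip.
It fails at once if the pen blue is pushed more than 30 mm (distance of pen_blue from where it was at the start of the episode above 0.03 m).
It fails at once if the tweezers is pushed more than 30 mm (distance of tweezers from where it was at the start of the episode above 0.03 m).
It fails at once if the tally counter is pushed more than 30 mm (distance of tally_counter from where it was at the start of the episode above 0.03 m).
It fails at once if the marker red is pushed more than 30 mm (distance of marker_red from where it was at the start of the episode above 0.03 m).
It also fails if it takes over 72 s, if anything falls off the work surface, if the arm or the gripper's body presses on something with over 40 N, if the wrist force passes 120 N, or if a joint passes its speed limit or range.

## Working session

There is one attempt and no reset: what is moved stays moved. The work goes in short steps, each a Python script; the robot and the scene stay as the last script left them, time stands still between calls to the robot, and variables do not carry over. Pictures are saved under pics/ and viewed, at most 10 in all, crops included, and the job is handed in when it is done.

```bash
mkdir -p pics; ls; python3 - <<'E'
from cell import bot
import cv2,numpy as np
for n in ["scene","side","wrist"]:
    im=bot.camera(n); cv2.imwrite(f"pics/{n}0.png",im[:,:,::-1])
    for t in ["vial_a","stand","rack","handle","stud","rest","index","pointer","bore_0","pen_blue","tweezers","tally_counter","marker_red"]:
        try: print(n,t,[(np.round(d["bbox"]).tolist(),round(d["confidence"],2)) for d in bot.search_frame(n,t)])
        except Exception as e: print(n,t,e)
    print({k:np.round(v,4).tolist() for k,v in bot.calibration(n).items()})
print(bot.read_clock())
E
```

```text
pics
scene vial_a [([437.0, 246.0, 13.0, 30.0], 0.85), ([400.0, 236.0, 11.0, 28.0], 0.77), ([467.0, 235.0, 10.0, 25.0], 0.74), ([391.0, 217.0, 9.0, 22.0], 0.63), ([416.0, 227.0, 11.0, 28.0], 0.52), ([431.0, 217.0, 9.0, 30.0], 0.48), ([217.0, 356.0, 63.0, 33.0], 0.29)]
scene stand [([266.0, 277.0, 103.0, 56.0], 0.62)]
scene rack []
scene handle [([273.0, 224.0, 104.0, 91.0], 0.9)]
scene stud [([286.0, 290.0, 27.0, 27.0], 0.95)]
scene rest [([436.0, 246.0, 15.0, 26.0], 0.38), ([296.0, 233.0, 32.0, 13.0], 0.2)]
scene index [([276.0, 223.0, 99.0, 92.0], 0.65)]
scene pointer [([323.0, 263.0, 14.0, 28.0], 0.61)]
scene bore_0 [([274.0, 223.0, 105.0, 91.0], 0.64)]
scene pen_blue [([217.0, 356.0, 62.0, 33.0], 0.63)]
scene tweezers [([296.0, 236.0, 31.0, 10.0], 0.5)]
scene tally_counter [([175.0, 338.0, 30.0, 28.0], 0.79), ([329.0, 218.0, 31.0, 19.0], 0.62), ([285.0, 288.0, 24.0, 32.0], 0.27)]
scene marker_red [([328.0, 220.0, 32.0, 18.0], 0.46), ([215.0, 356.0, 64.0, 31.0], 0.4)]
{'mtx': [[569.6044, 0.0, 322.7618], [0.0, 569.6044, 245.7641], [0.0, 0.0, 1.0]], 'extrinsics': [[-0.6761, -0.7366,
[... 1394 characters left out ...]
 262.0, 25.0, 80.0], 0.37)]
wrist handle [([255.0, 33.0, 125.0, 320.0], 0.85)]
wrist stud []
wrist rest []
wrist index [([254.0, 39.0, 129.0, 314.0], 0.26)]
wrist pointer [([249.0, 36.0, 132.0, 313.0], 0.67)]
wrist bore_0 [([251.0, 35.0, 130.0, 317.0], 0.91)]
wrist pen_blue [([252.0, 35.0, 132.0, 317.0], 0.58)]
wrist tweezers [([481.0, 262.0, 25.0, 78.0], 0.83)]
wrist tally_counter []
wrist marker_red [([250.0, 36.0, 133.0, 318.0], 0.34), ([480.0, 262.0, 27.0, 80.0], 0.26)]
{'mtx': [[371.6483, 0.0, 322.5389], [0.0, 371.6483, 237.5223], [0.0, 0.0, 1.0]], 'hand_eye': [[0.0002, -0.9527, -0.3038, 0.078], [1.0, 0.0001, 0.0001, -0.0007], [-0.0, -0.3038, 0.9527, -0.1234], [0.0, 0.0, 0.0, 1.0]]}
2.1
```

```bash
python3 - <<'E'
import cv2,numpy as np
s=cv2.imread("pics/scene0.png");d=cv2.imread("pics/side0.png")
a=cv2.resize(s[190:410,160:490],(800,533),interpolation=cv2.INTER_CUBIC)
b=cv2.resize(d[170:420,160:460],(720,600),interpolation=cv2.INTER_CUBIC)
cv2.imwrite("pics/a.png",a);cv2.imwrite("pics/b.png",b)
E
```

```text
(no output)
```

View pics/a.png

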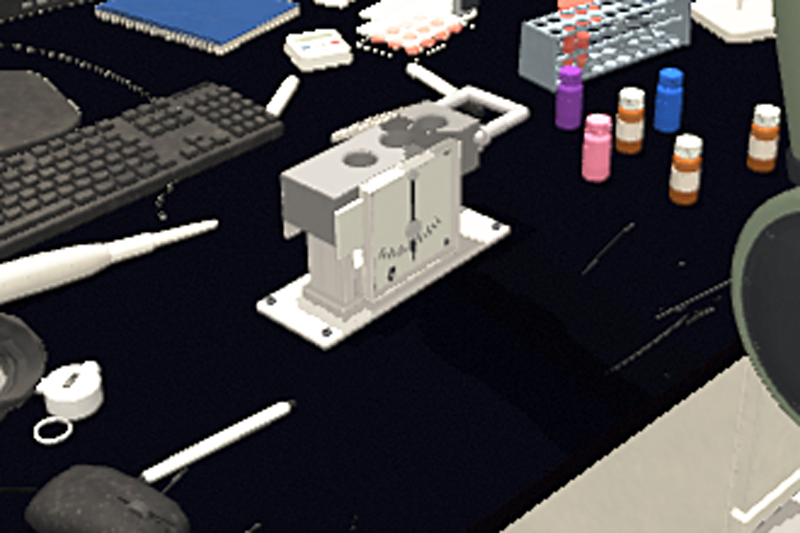

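View pics/b.png

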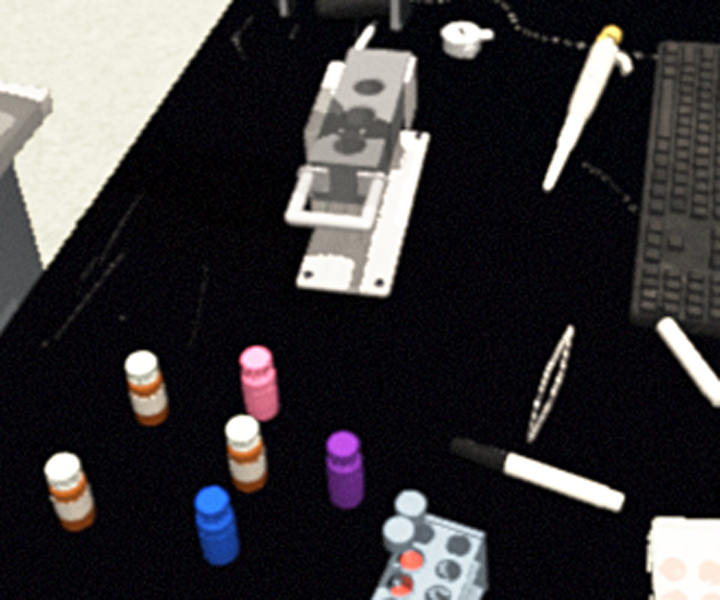

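View pics/wrist0.png

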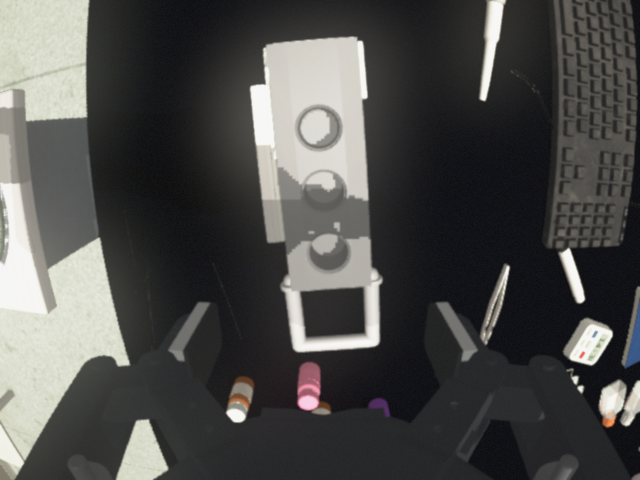

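Views: the amber vials are in scene at (443,261), (421,240), (473,247) and in side at (221,332), (263,360), (189,374). The look-alikes are purple (395,228), pink (405,250) and blue (435,232) in scene, and in side they are pink (268,330), blue (250,390) and purple (303,366); I reject these by colour. The wrist picture shows the bore mouths at about (319,127), (324,189) and (329,252), and the handle bar at about (337,343).

```bash
cat > h.py <<'E'
from cell import bot
import cv2,numpy as np
from scipy.spatial.transform import Rotation as R
from scipy.optimize import least_squares
def q2R(q): return R.from_quat([q[1],q[2],q[3],q[0]])
def R2q(r): x=r.as_quat(); return [x[3],x[0],x[1],x[2]]
def down(yaw):  # tool z down, tool y (closing) at world angle yaw
    y=np.array([np.cos(yaw),np.sin(yaw),0]); z=np.array([0,0,-1.]); x=np.cross(y,z)
    return R2q(R.from_matrix(np.c_[x,y,z]))
def wpose():
    p=np.array(bot.read_position()); q=bot.read_tool_rot(); return p,q2R(q).as_matrix()
def ray(cam,px,pose=None):
    """origin, unit direction in world"""
    c=bot.calibration(cam); K=np.array(c["mtx"]); u=(np.array(px,float)-K[:2,2])/K[0,0]
    if cam=="wrist":
        th=np.linalg.norm(u); d=np.r_[u/th*np.sin(th),np.cos(th)] if th>1e-9 else np.array([0,0,1.])
        T=np.array(c["hand_eye"]); p,M=pose
        return p+M@T[:3,3], M@(T[:3,:3]@d)
    T=np.array(c["extrinsics"]); d=np.r_[u,1]; d/=np.linalg.norm(d)
    return -T[:3,:3].T@T[:3,3], T[:3,:3].T@d
def onz(r,z): return r[0]+r[1]*(z-r[0][2])/r[1][2]
def tri(rs):
    A=sum(np.eye(3)-np.outer(d,d) for o,d in rs); b=sum((np.eye(3)-np.outer(d,d))@o for o,d in rs)
    p=np.linalg.solve(A,b); return p,max(np.linalg.norm(np.cross(p-o,d)) for o,d in rs)
def proj_w(P,pose):
    c=bot.calibration("wrist");K=np.array(c["mtx"]);T=np.array(c["hand_eye"]);p,M=pose
    X=T[:3,:3].T@(M.T@(np.array(P)-p)-T[:3,3]); th=np.arctan2(np.hypot(X[0],X[1]),X[2])
    return K[:2,2]+K[0,0]*th*X[:2]/np.hypot(X[0],X[1])
def shot(name,save):
    ps=wpose() if name=="wrist" else None
    im=bot.camera(name); cv2.imwrite(f"pics/{save}.png",im[:,:,::-1]); return im,ps
E
python3 - <<'E'
from h import *
A=[(443.5,261),(421.5,241),(472,247.5)];B=[(224,331.5),(264.5,360),(191.5,373.5)]
for i,a in enumerate(A):
    for j,b in enumerate(B):
        p,e=tri([ray("scene",a),ray("side",b)]); print(i,j,np.round(p,3),round(e,4))
ps=wpose(); print(ps)
for b in [(319,127),(324,189),(329,252)]: print(onz(ray("wrist",b,ps),.125))
for b in [(291,346),(381,343),(336,344)]: print(onz(ray("wrist",b,ps),.11))
for n,a,b in [("pink",(405,250),(268,330)),("blue",(435,232),(250,390)),("purple",(395,228),(303,366))]: print(n,tri([ray("scene",a),ray("side",b)]))
print(onz(ray("scene",(460,250)),0))
for yaw in (0,np.pi/2,-np.pi/2,np.pi): print(yaw,bot.solve_ik([.5,-.2,.2],down(yaw)))
E
```

```text
0 0 [ 0.45  -0.24   0.028] 0.0038
0 1 [ 0.512 -0.278 -0.006] 0.0338
0 2 [ 0.45  -0.306  0.001] 0.0336
1 0 [ 0.487 -0.247  0.06 ] 0.0234
1 1 [ 0.549 -0.284  0.027] 0.0038
1 2 [ 0.489 -0.31   0.037] 0.0603
2 0 [ 0.439 -0.277  0.057] 0.0336
2 1 [ 0.498 -0.316  0.028] 0.0639
2 2 [ 0.437 -0.341  0.03 ] 0.0011
(array([5.50042063e-01, 2.00971702e-05, 2.49995326e-01]), array([[ 1.43333872e-05,  9.99999999e-01,  4.12244677e-05],
       [ 1.00000000e+00, -1.43343602e-05,  2.36031418e-05],
       [ 2.36037327e-05,  4.12241294e-05, -9.99999999e-01]]))
[0.54698882 0.07526967 0.125     ]
[0.55031498 0.03335345 0.125     ]
[ 0.55392438 -0.01193777  0.125     ]
[ 0.52256054 -0.10261841  0.11      ]
[ 0.5990968  -0.10013001  0.11      ]
[ 0.56071573 -0.10032054  0.11      ]
pink (array([ 0.53682789, -0.2156531 ,  0.03158202]), np.float64(0.00138328501102188))
blue (array([ 0.55030914, -0.34697062,  0.0282075 ]), np.float64(0.0011244567111382997))
purple (array([ 0.6262987 , -0.28192337,  0.03490251]), np.float64(0.0009701988006666685))
[ 0.48087461 -0.35768025  0.        ]
0 [-0.51760725  0.34418178 -0.3012484   0.92536615  0.          1.05318908]
1.5707963267948966 [-0.51760725  0.34418178 -0.3012484   0.92536615  0.         -0.51760725]
-1.5707963267948966 [-0.51760725  0.34418178 -0.3012484   0.92536615  0.          2.6239854 ]
3.141592653589793 [-0.51760725  0.34418178 -0.3012484   0.92536615  0.         -2.08840358]
```

Amber vials are at about (0.450,-0.240), (0.549,-0.284) and (0.437,-0.341). The other three positions match the pink, blue and purple vials. Next are wrist close-ups of the vials and rack from two places each.

```bash
python3 - <<'E'
from h import *
import pickle
q=down(0); D={}
for k,p in {"r1":[.55,-.02,.30],"r2":[.55,-.10,.30],"v1":[.48,-.33,.25],"v2":[.48,-.40,.25]}.items():
    bot.move_pose(p,q); bot.wait(.2); im,ps=shot("wrist",k); D[k]=ps
    print(k,[(np.round(d["bbox"]).tolist(),round(d["confidence"],2)) for d in bot.search_frame("wrist","vial_a")] if k[0]=="v" else "")
pickle.dump(D,open("D.pkl","wb")); print(bot.read_clock())
V=[(.45,-.24),(.549,-.284),(.437,-.341)]
for k in("v1","v2"): print(k,[np.round(proj_w([*v,.062],D[k])).tolist() for v in V])
a=cv2.imread("pics/v1.png");b=cv2.imread("pics/v2.png");c=cv2.imread("pics/r1.png")
cv2.imwrite("pics/vv.png",np.hstack([a[150:480,130:530],b[150:480,130:530]]))
E
```

```text
r1 
r2 
v1 [([376.0, 140.0, 40.0, 32.0], 0.88), ([364.0, 68.0, 34.0, 34.0], 0.81), ([377.0, 204.0, 32.0, 40.0], 0.81), ([256.0, 203.0, 32.0, 42.0], 0.78), ([270.0, 99.0, 30.0, 25.0], 0.77)]
v2 [([253.0, 132.0, 35.0, 31.0], 0.93), ([366.0, 0.0, 34.0, 33.0], 0.84), ([378.0, 63.0, 41.0, 36.0], 0.74), ([379.0, 140.0, 38.0, 30.0], 0.69), ([276.0, 21.0, 27.0, 35.0], 0.62), ([455.0, 70.0, 43.0, 30.0], 0.58)]
5.3
v1 [[286.0, 110.0], [403.0, 164.0], [273.0, 227.0]]
v2 [[287.0, 29.0], [406.0, 82.0], [272.0, 147.0]]
```

View pics/vv.png

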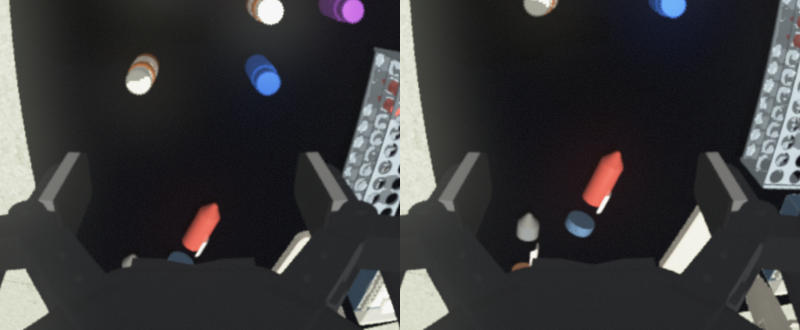

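View pics/r2.png

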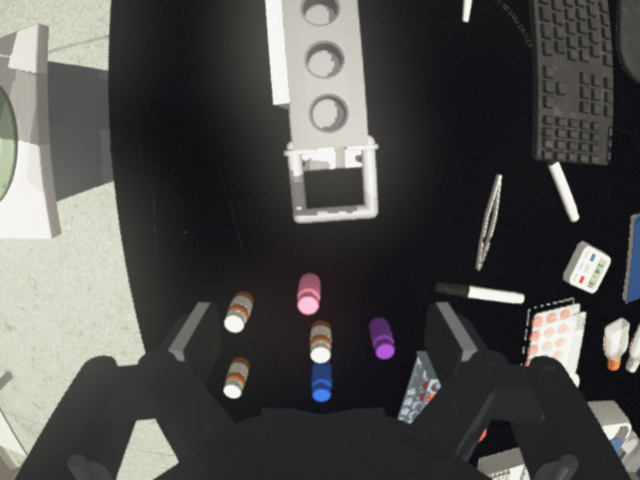

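The vv picture shows the amber caps standing apart from the blue and purple ones. r2 shows all three bores at about (320,10), (324,62) and (329,113), and the handle bar at about (337,213). I'll fit the cap silhouettes and the bore circles jointly over the views.

```bash
cat > fit.py <<'E'
from h import *
import pickle
from scipy.optimize import minimize
from scipy.ndimage import map_coordinates
D=pickle.load(open("D.pkl","rb"))
I={k:cv2.imread(f"pics/{k}.png").astype(float) for k in D}
ang=np.linspace(0,2*np.pi,60,endpoint=False); C=np.c_[np.cos(ang),np.sin(ang)]
def hullmask(p,k,S):
    pts=[proj_w([*(p[:2]+.011*c),p[2]-dz],D[k]) for dz in(0,.014) for c in C[::4]]
    h=cv2.convexHull(np.array(pts,np.float32)); m=np.zeros((480*1,640),np.uint8)
    cv2.fillConvexPoly(m,np.round(h*16).astype(np.int32),255,cv2.LINE_AA,4); return m/255.
def capfit(v0,views):
    W={}
    for k in views:
        im=I[k]; w=((im.min(2)>95)&(im.max(2)-im.min(2)<60)).astype(np.uint8)
        n,l,st,ce=cv2.connectedComponentsWithStats(w)
        g=hullmask(np.r_[v0,.062],k,1); best=max(range(1,n),key=lambda i:(g*(l==i)).sum()); W[k]=(l==best)*1.
    f=lambda p:sum(1-np.minimum(hullmask(p,k,1),W[k]).sum()/np.maximum(hullmask(p,k,1),W[k]).sum() for k in views)/len(views)
    s0=np.r_[v0,.062]; r=minimize(f,s0,method="Nelder-Mead",options=dict(initial_simplex=s0+np.vstack([np.zeros(3),.006*np.eye(3)]),xatol=1e-4,fatol=1e-3))
    return r.x,r.fun
def rackfit(p0,views=("r1","r2"),bores=(-.066,-.022,.022)):
    G={}
    for k in views:
        g=cv2.GaussianBlur(I[k].mean(2),(0,0),1.0); G[k]=(cv2.Sobel(g,-1,1,0)/8,cv2.Sobel(g,-1,0,1)/8)
    def f(p):
        s=0;x,y,z,a=p; c,sn=np.cos(a),np.sin(a)
        for k in views:
            for b in bores:
                o=np.array([x-sn*b,y+c*b])
                for r in(.014,.016):
                    P=np.array([proj_w([*(o+r*q),z-(.002 if r<.015 else 0)],D[k]) for q in C[::2]])
                    n=np.roll(P,-1,0)-np.roll(P,1,0); n=np.c_[n[:,1],-n[:,0]]; n/=np.linalg.norm(n,axis=1)[:,None]
                    ok=(P[:,1]>2)&(P[:,1]<478)
                    gx,gy=[map_coordinates(t,[P[:,1],P[:,0]],order=1) for t in G[k]]
                    s+=np.abs(gx*n[:,0]+gy*n[:,1])[ok].mean()
        return -s
    p0=np.array(p0);best=None
    for dz in(-.006,0,.006):
        q=p0+[0,0,dz,0]; r=minimize(f,q,method="Nelder-Mead",options=dict(initial_simplex=q+np.vstack([np.zeros(4),np.diag([.005,.005,.006,.03])]),xatol=1e-4,fatol=1e-3,maxiter=300))
        if best is None or r.fun<best.fun: best=r
        print(np.round(r.x,4),round(r.fun,2))
    return best.x
E
python3 - <<'E'
from fit import *
for v in [(.45,-.24),(.549,-.284),(.437,-.341)]:
    for vs in (("v1","r2"),("v1","v2","r2")): print(vs,*capfit(v,vs))
p=rackfit([.5521,.0113,.125,.079])
x,y,z,a=p; c,s=np.cos(a),np.sin(a); v=I["r1"].astype(np.uint8).copy()
for k,name in(("r1",0),("r2",1)):
    im=cv2.resize(I[k].astype(np.uint8)[0:360,200:440],None,fx=1.65,fy=1.65,interpolation=cv2.INTER_CUBIC)
    for b in(-.066,-.022,.022):
        for q in C: 
            u=(proj_w([x-s*b+.016*q[0],y+c*b+.016*q[1],z],D[k])-[200,0])*1.65; cv2.circle(im,tuple(np.int32(u)),0,(0,0,255),-1)
    for t in np.linspace(-.025,.025,30):
        u=(proj_w([x+c*t+s*.152,y+s*t-c*.152,z-.015],D[k])-[200,0])*1.65; cv2.circle(im,tuple(np.int32(u)),0,(0,255,0),-1)
    cv2.imwrite(f"pics/o{name}.png",im)
cv2.imwrite("pics/oo.png",np.hstack([cv2.imread("pics/o0.png"),cv2.imread("pics/o1.png")]))
E
```

```text
Traceback (most recent call last):
  File "fit.py", line 19, in capfit
    s0=np.r_[v0,.062]; r=minimize(f,s0,method="Nelder-Mead",options=dict(initial_simplex=s0+np.vstack([np.zeros(3),.006*np.eye(3)]),xatol=1e-4,fatol=1e-3))
                         ~~~~~~~~^^^^^^^^^^^^^^^^^^^^^^^^^^^^^^^^^^^^^^^^^^^^^^^^^^^^^^^^^^^^^^^^^^^^^^^^^^^^^^^^^^^^^^^^^^^^^^^^^^^^^^^^^^^^^^^^^^^^^^^^^^
  File "fit.py", line 18, in <lambda>
    f=lambda p:sum(1-np.minimum(hullmask(p,k,1),W[k]).sum()/np.maximum(hullmask(p,k,1),W[k]).sum() for k in views)/len(views)
               ~~~^^^^^^^^^^^^^^^^^^^^^^^^^^^^^^^^^^^^^^^^^^^^^^^^^^^^^^^^^^^^^^^^^^^^^^^^^^^^^^^^^^^^^^^^^^^^^^^^
  File "fit.py", line 18, in <genexpr>
    f=lambda p:sum(1-np.minimum(hullmask(p,k,1),W[k]).sum()/np.maximum(hullmask(p,k,1),W[k]).sum() for k in views)/len(views)
                                                                       ~~~~~~~~^^^^^^^
  File "fit.py", line 9, in hullmask
    pts=[proj_w([*(p[:2]+.011*c),p[2]-dz],D[k]) for dz in(0,.014) for c in C[::4]]
         ~~~~~~^^^^^^^^^^^^^^^^^^^^^^^^^^^^^^^^
  File "h.py", line 26, in proj_w
    c=bot.calibration("wrist");K=np.array(c["mtx"]);T=np.array(c["hand_eye"]);p,M=pose
ValueError: time passes only in moves, steps and waits
```

Calibration was called too often, so I'll cache it.

```bash
sed -i 's/bot\.calibration(/calib(/' h.py; sed -i '1a from functools import lru_cache\ncalib=lru_cache(None)(lambda n: bot.calibration(n))' h.py
cat > chk.py <<'E'
from fit import *
for v in [(.45,-.24),(.549,-.284),(.437,-.341)]:
    for vs in (("v1","r2"),("v1","v2","r2")): print(vs,*capfit(v,vs))
p=rackfit([.5521,.0113,.125,.079])
x,y,z,a=p; c,s=np.cos(a),np.sin(a)
for k,name in(("r1",0),("r2",1)):
    im=cv2.resize(I[k].astype(np.uint8)[0:360,200:440],None,fx=1.65,fy=1.65,interpolation=cv2.INTER_CUBIC)
    for b in(-.066,-.022,.022):
        for q in C: 
            u=(proj_w([x-s*b+.016*q[0],y+c*b+.016*q[1],z],D[k])-[200,0])*1.65; cv2.circle(im,tuple(np.int32(u)),0,(0,0,255),-1)
    for t in np.linspace(-.025,.025,30):
        u=(proj_w([x+c*t+s*.152,y+s*t-c*.152,z-.015],D[k])-[200,0])*1.65; cv2.circle(im,tuple(np.int32(u)),0,(0,255,0),-1)
    cv2.imwrite(f"pics/o{name}.png",im)
cv2.imwrite("pics/oo.png",np.hstack([cv2.imread("pics/o0.png"),cv2.imread("pics/o1.png")]))
E
python3 chk.py
```

```text
('v1', 'r2') [ 0.44695511 -0.24035228  0.0623227 ] 0.10756373155184812
('v1', 'v2', 'r2') [ 0.44684315 -0.24074571  0.06201123] 0.0986449789790046
('v1', 'r2') [ 0.54638003 -0.28142671  0.0629194 ] 0.07096917339380554
('v1', 'v2', 'r2') [ 0.54629804 -0.28169557  0.06263414] 0.11805873608730237
('v1', 'r2') [ 0.4321367  -0.34539342  0.06210177] 0.0520375694521209
('v1', 'v2', 'r2') [ 0.43225288 -0.34502911  0.06255906] 0.052325159418892896
[0.5523 0.0091 0.1211 0.0878] -107.67
[0.5524 0.0091 0.1211 0.0987] -107.73
[0.5524 0.0091 0.1211 0.0986] -107.74
```

View pics/oo.png

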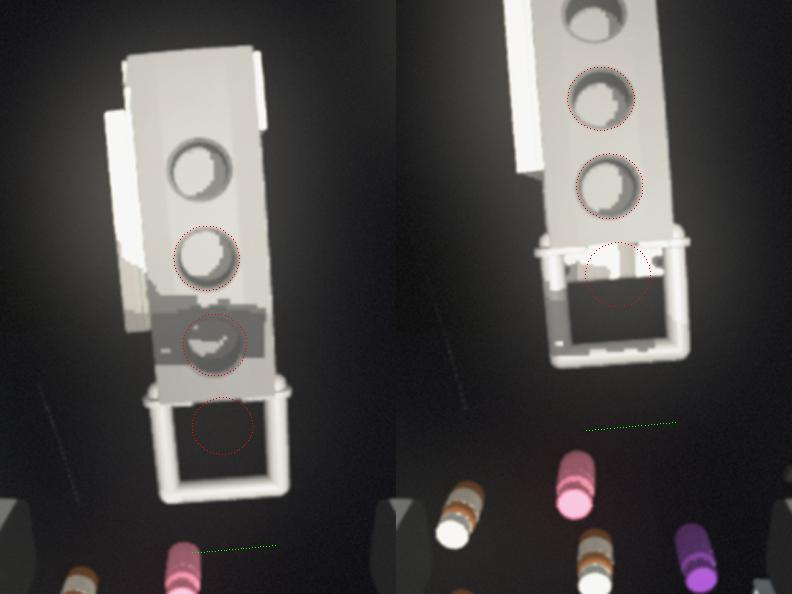

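Vial fits agree within 0.5 mm. My rack start guess was one bore off, so I'm refitting.

```bash
sed -i 's/\[.5521,.0113,.125,.079\]/[.5487,.0545,.123,.085]/' chk.py; sed -i '/capfit(v,vs)/d;/^for v in/d' chk.py; python3 chk.py; python3 - <<'E'
from fit import *
# height held at .125 check
from scipy.optimize import minimize
E
```

```text
[0.5484 0.053  0.1243 0.0867] -141.9
[0.5484 0.053  0.1243 0.084 ] -141.86
[0.5484 0.053  0.1242 0.0867] -141.9
```

View pics/oo.png

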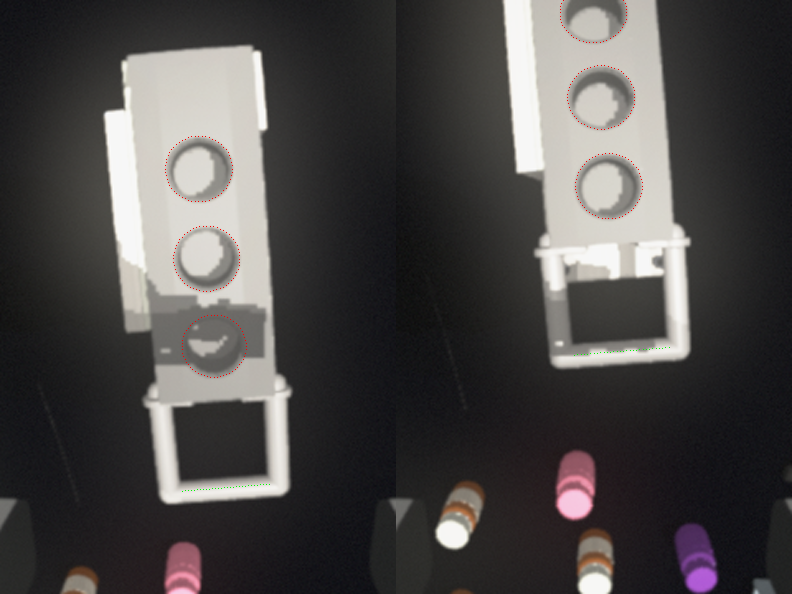

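The fit is good: rack origin (0.5484, 0.0530), yaw 0.086, bore mouths at 0.124. First vial goes into bore_2.

```bash
cat > pp.py <<'E'
from h import *
X,Y,A=.5484,.0530,.086
V=[(.4469,-.2406),(.5463,-.2816),(.4322,-.3451)]
def rk(b,dx=0): c,s=np.cos(A),np.sin(A); return np.array([X+c*dx-s*b,Y+s*dx+c*b])
q=down(A); GZ=.067
def pick(v):
    bot.set_gripper(.5,30)
    bot.move_pose([*v,.15],q); hit=bot.move_linear([*v,GZ],.12,until_force=15)
    bot.set_gripper(0,30); w=bot.read_gripper_width(); f=bot.read_finger_force()
    print("pick",hit,w,f,bot.read_position()); 
    if w<.1: raise SystemExit("missed")
    bot.move_linear([*v,.225],.25)
def place(b):
    o=rk(b); bot.move_pose([*o,.225],q); bot.move_linear([*o,.202],.1)
    for dx,dy in [(0,0),(.0015,0),(-.0015,0),(0,.0015),(0,-.0015),(.002,.002),(-.002,-.002),(.002,-.002),(-.002,.002)]:
        t=o+rk(dy,dx)-rk(0)
        hit=bot.move_linear([*t,.158],.05,until_force=6); z=bot.read_position()[2]
        print("ins",dx,dy,hit,np.round(bot.read_position(),4),np.round(bot.read_ft_force(),1))
        if z<.166: break
        bot.move_linear([*t,z+.004],.1)
    else: raise SystemExit("not in")
    bot.set_gripper(.4); bot.move_linear([*t,.225],.25); print(bot.read_clock())
E
python3 - <<'E'
from pp import *
pick(V[0]); place(.022)
shot("scene","s1")
E
```

```text
pick False 0.2398800936424931 29.359135329723358 [ 0.44763703 -0.24114684  0.06799046]
ins 0 0 True [0.5464 0.0747 0.161 ] [-0.4 -0.3  4.4]
11.625
```

```bash
python3 - <<'E'
from pp import *
pick(V[1]); place(-.022)
pick(V[2]); place(-.066)
bot.move_pose([*rk(-.17),.26],down(A)); bot.wait(.1)
im,ps=shot("wrist","w3"); s,_=shot("scene","s2"); 
print([(np.round(d["bbox"]).tolist(),round(d["confidence"],2)) for d in bot.search_frame("scene","vial_a")])
cv2.imwrite("pics/c2.png",np.hstack([cv2.resize(s[200:330,260:400],(430,400),interpolation=cv2.INTER_CUBIC)[:,:,::-1],cv2.resize(im[0:400,180:500],(320,400))[:,:,::-1]]))
print(bot.read_clock())
E
```

```text
pick False 0.23690751413496272 29.47355479001999 [ 0.54704717 -0.28212176  0.06816203]
ins 0 0 True [0.5498 0.031  0.1611] [-0.2 -0.5  6.1]
18.275
pick False 0.23602672033855945 29.43209856748581 [ 0.43277698 -0.34571418  0.06804844]
ins 0 0 True [ 0.5536 -0.0127  0.1611] [-0.1  0.3  4.3]
25.1417
[([392.0, 219.0, 8.0, 25.0], 0.82), ([429.0, 219.0, 13.0, 27.0], 0.62), ([400.0, 239.0, 12.0, 25.0], 0.6), ([302.0, 240.0, 15.0, 21.0], 0.54), ([317.0, 234.0, 17.0, 20.0], 0.49), ([332.0, 226.0, 10.0, 16.0], 0.48), ([267.0, 276.0, 100.0, 59.0], 0.16)]
25.9083
```

View pics/c2.png

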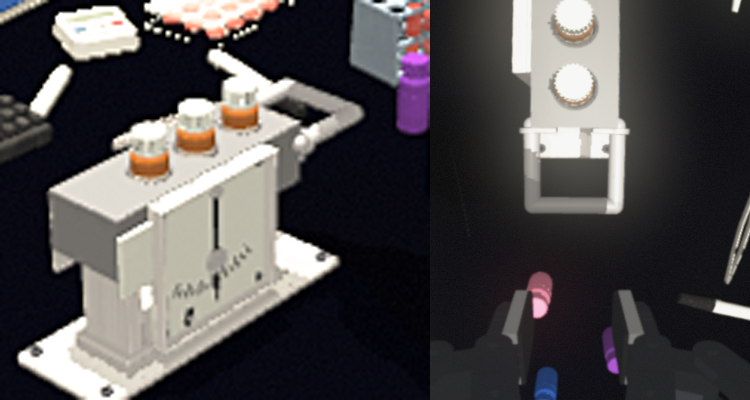

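All three vials are seated (two seen from above, three in scene, with their caps level). Next I'll view the scale plate up close with the wrist camera to read the index angle.

```bash
python3 - <<'E'
from pp import *
import pickle
ok=None
for tilt in (45,35,55,25):
  for dist in (.16,.20,.13):
    t=np.radians(tilt); f=np.array([np.cos(A),np.sin(A),0]); up=np.array([0,0,1.])
    z=f*np.sin(t)-up*np.cos(t); x=f*np.cos(t)+up*np.sin(t); y=np.cross(z,x)
    r=R.from_matrix(np.c_[x,y,z])
    for h in (.2,.24,.28):
        cam=np.r_[rk(.01,-.038-dist),h]; p=cam-.078*x+.123*z
        s=bot.solve_ik(list(p),R2q(r)) if p[2]>.04 else None
        if s is not None: ok=(tilt,dist,h,p,r); break
    if ok: break
  if ok: break
print(ok)
p,r=ok[3],R2q(ok[4])
bot.move_pose([.33,-.10,.25],down(A)); bot.move_pose(list(p),r); bot.wait(.3)
im,ps=shot("wrist","plate"); pickle.dump(ps,open("plate.pkl","wb"))
for t in("index","pointer"): print(t,[(np.round(d["bbox"]).tolist(),round(d["confidence"],2)) for d in bot.search_frame("wrist",t)])
P=lambda a,l:proj_w([*rk(l*np.sin(a),-.040),.114-l*np.cos(a)],ps)
print([np.round(P(np.radians(a),.08)).tolist() for a in(0,10,15,20)],P(0,0)); print(bot.read_clock())
c=np.int32(P(.1,.06)); x0,y0=max(c[0]-100,0),max(c[1]-75,0)
print(x0,y0); cv2.imwrite("pics/platec.png",cv2.resize(im[y0:y0+150,x0:x0+200],(800,600),interpolation=cv2.INTER_CUBIC)[:,:,::-1])
E
```

```text
(25, 0.16, 0.28, array([0.331632  , 0.04434895, 0.13555992]), Rotation.from_matrix(array([[ 9.02958326e-01,  8.58940299e-02,  4.21056382e-01],
                            [ 7.78464281e-02, -9.96304279e-01,  3.63003856e-02],
                            [ 4.22618262e-01, -3.46944695e-18, -9.06307787e-01]])))
index []
pointer [([322.0, 0.0, 29.0, 70.0], 0.94)]
[[336.0, 72.0], [318.0, 71.0], [309.0, 70.0], [300.0, 69.0]] [340.12299013   1.57764752]
28.9667
228 0
```

View pics/platec.png

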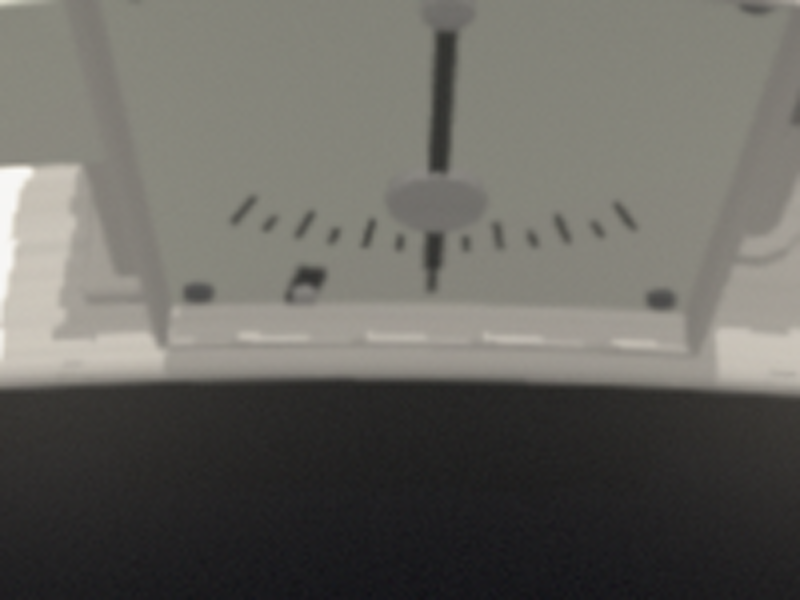

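The close-up shows the pointer tip at crop (431,290), and the index tab's black inner end at about (314,267) with its stud at (303,292). There are ticks every 5°, and the tab lies between the 15° tick (335,236) and the 20° tick (306,223). I'll compute the angles from rays onto the plate plane.

```bash
python3 - <<'E'
from pp import *
import pickle
ps=pickle.load(open("plate.pkl","rb"))
n=np.array([np.cos(A),np.sin(A),0]); l=np.array([-np.sin(A),np.cos(A),0])
def ang(c,off):
    o,d=ray("wrist",np.array(c)/4+[228-.375,-.375],ps); P0=np.r_[rk(0,off),.114]
    P=o+d*((P0-o)@n)/(d@n)-P0; return round(np.degrees(np.arctan2(P@l,-P[2])),2),round(np.hypot(P@l,P[2]),4)
for off in(-.034,-.038):
    print(off)
    for k,c in dict(ptip=(431,291),pin=(447,12),pmid=(441,130),t5=(400,243),t10=(369,233),t15=(335,236),t20=(307,223),t25=(270,223),t30=(243,210),r5=(466,243),r10=(498,235),r15=(532,239),r20=(562,228),in_=(314,267),tabmid=(307,280),stud=(303,292)).items(): print(k,ang(c,off))
E
```

```text
-0.034
ptip (np.float64(-0.02), np.float64(0.0899))
pin (np.float64(0.22), np.float64(0.0073))
pmid (np.float64(-0.18), np.float64(0.0375))
t5 (np.float64(4.98), np.float64(0.0729))
t10 (np.float64(9.95), np.float64(0.0703))
t15 (np.float64(14.76), np.float64(0.0726))
t20 (np.float64(19.71), np.float64(0.0698))
t25 (np.float64(24.87), np.float64(0.0722))
t30 (np.float64(29.83), np.float64(0.0704))
r5 (np.float64(-4.8), np.float64(0.0727))
r10 (np.float64(-9.74), np.float64(0.0705))
r15 (np.float64(-14.63), np.float64(0.0728))
r20 (np.float64(-19.58), np.float64(0.0705))
in_ (np.float64(15.76), np.float64(0.0841))
tabmid (np.float64(15.9), np.float64(0.0891))
stud (np.float64(15.73), np.float64(0.0937))
-0.038
ptip (np.float64(0.15), np.float64(0.0837))
pin (np.float64(5.13), np.float64(0.0031))
pmid (np.float64(0.24), np.float64(0.0325))
t5 (np.float64(5.49), np.float64(0.0672))
t10 (np.float64(10.78), np.float64(0.0647))
t15 (np.float64(15.85), np.float64(0.067))
t20 (np.float64(21.12), np.float64(0.0644))
t25 (np.float64(26.51), np.float64(0.0669))
t30 (np.float64(31.78), np.float64(0.0653))
r5 (np.float64(-4.88), np.float64(0.0669))
r10 (np.float64(-10.12), np.float64(0.0647))
r15 (np.float64(-15.29), np.float64(0.0671))
r20 (np.float64(-20.57), np.float64(0.0649))
in_ (np.float64(16.73), np.float64(0.0783))
tabmid (np.float64(16.82), np.float64(0.0831))
stud (np.float64(16.6), np.float64(0.0876))
```

Using the ticks as calibration, the index is at about 16.2°. Now I'll take the handle and rock the rack about the stud.

```bash
cat > lift.py <<'E'
from pp import *
qh=down(A+np.pi/2); S=np.r_[rk(.06),.072]
ax=np.array([np.cos(A),np.sin(A),0])
def at(th,T0,q0,extra=0):
    r=R.from_rotvec(-np.radians(th)*ax); r2=R.from_rotvec(-np.radians(th+extra)*ax)
    return S+r.apply(T0-S), R2q(r2*q2R(q0))
E
python3 - <<'E'
from lift import *
import pickle
H=rk(-.152)
bot.move_pose([.33,-.10,.25],down(A)); bot.set_gripper(.5)
bot.move_pose([*H,.20],qh); print(bot.move_linear([*H,.110],.12,until_force=15))
bot.set_gripper(0,60); bot.wait(.2)
T0=np.array(bot.read_position()); print("grip",np.r_[H,.11],T0,bot.read_gripper_width(),bot.read_finger_force(),bot.read_ft_force(),bot.read_joint_positions())
T0c=np.r_[H,.110]; pickle.dump((T0,T0c),open("T0.pkl","wb"))
for th in (3,6,9,12,14,16.2):
    p,q=at(th,T0c,qh,min(th/4,1.5)); bot.move_linear(list(p),.05,rotation=q)
    print(th,np.round(bot.read_position()-p,4),np.round(bot.read_ft_force(),1),np.round(bot.read_moment(),2))
bot.wait(2); print(np.round(bot.read_position(),4),p,bot.read_ft_force(),bot.read_clock())
s,_=shot("scene","l1"); shot("side","l1s"); bd=bot.search_frame("scene","pointer"); print(bd)
cv2.imwrite("pics/l1c.png",cv2.resize(s[200:350,250:450],(800,600),interpolation=cv2.INTER_CUBIC)[:,:,::-1])
E
```

```text
False
grip [ 0.56145589 -0.09843825  0.11      ] [ 0.56213925 -0.09871694  0.11085493] 0.12068385562709935 58.718857169151306 [0.16007421 0.12954489 6.78931698] [-3.03096134e-01  4.90090758e-01 -3.26972084e-01  7.51993314e-01
 -1.11218414e-04 -3.89038412e-01]
3 [-0.      0.0003 -0.0002] [ 0.7 -0.7 -2.3] [-0.06 -0.12 -0.09]
6 [-0.0001  0.0004 -0.0003] [ 0.5 -1.4 -2. ] [ 0.28 -0.02 -0.07]
9 [-0.      0.0002 -0.0001] [ 0.6 -0.3 -2.3] [ 0.4  -0.07 -0.01]
12 [ 0.0001  0.0001 -0.    ] [ 0.4  0.7 -1.6] [ 0.41 -0.08 -0.07]
14 [ 0.      0.0002 -0.0001] [ 1.2  0.1 -2.5] [ 0.58 -0.04 -0.04]
16.2 [ 0.0001  0.0002 -0.0001] [-0.4 -0.7 -1.6] [ 0.66 -0.02 -0.01]
[ 0.5598 -0.0794  0.1676] [ 0.55982224 -0.07948914  0.16763727] [-0.4866042   4.30690164 -3.52740192] 37.7417
[]
```

View pics/l1c.png

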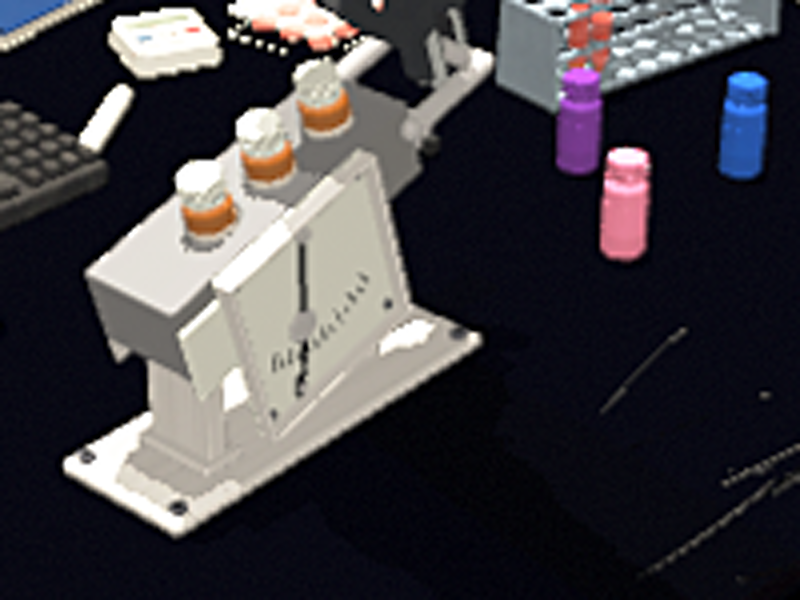

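The scene shows the rack rocked up, with pin (303,238), bob (300,322), pointer tip (301,365) and index tab (300,382) in one line. I'll do a numeric check of that line and the forces before handing in.

```bash
python3 - <<'E'
from lift import *
im=cv2.imread("pics/l1.png").astype(float).mean(2)
T=np.array(calib("scene")["extrinsics"]);K=np.array(calib("scene")["mtx"])
def pj(P): c=K@(T[:3,:3]@P+T[:3,3]); return c[:2]/c[2]
r=R.from_rotvec(-np.radians(16.2)*ax); P0=np.r_[rk(0,-.038),.114]; pin=S+r.apply(P0-S)
for a in(-2,0,2):
    l=np.array([-np.sin(A),np.cos(A),0]); print(a,[np.round(pj(pin+k*(l*np.sin(np.radians(a))-np.array([0,0,np.cos(np.radians(a))]))),2).tolist() for k in(0,.04,.08,.088)])
for y in range(262,304,2):
    w=np.clip(130-im[y,320:330],0,None); print(y,round(float((w*np.arange(320,330)).sum()/max(w.sum(),1)),2),int(w.sum()),im[y,319:331].astype(int).tolist() if y>284 else "")
for _ in range(3): bot.wait(.2); print(np.round(bot.read_ft_force(),2),np.round(bot.read_moment(),2),np.round(bot.read_position(),4),bot.read_finger_force())
E
```

```text
-2 [[325.83, 258.61], [326.56, 275.92], [327.27, 292.64], [327.41, 295.92]]
0 [[325.83, 258.61], [326.09, 276.21], [326.34, 293.23], [326.39, 296.57]]
2 [[325.83, 258.61], [325.62, 276.47], [325.41, 293.78], [325.37, 297.18]]
262 325.02 100 
264 325.0 95 
266 325.0 94 
268 325.0 94 
270 325.0 95 
272 325.43 113 
274 325.42 114 
276 325.42 116 
278 0.0 0 
280 0.0 0 
282 0.0 0 
284 0.0 0 
286 325.8 161 [187, 188, 189, 192, 192, 193, 98, 0, 183, 154, 135, 180]
288 325.17 147 [152, 184, 197, 119, 181, 147, 50, 73, 175, 193, 190, 187]
290 324.29 155 [175, 113, 177, 100, 172, 193, 81, 69, 179, 192, 188, 187]
292 325.59 55 [174, 176, 186, 191, 194, 206, 107, 97, 180, 191, 188, 186]
294 324.75 167 [189, 187, 188, 192, 174, 88, 4, 161, 194, 190, 187, 181]
296 324.0 55 [186, 187, 188, 193, 165, 74, 131, 157, 183, 184, 177, 174]
298 324.37 105 [186, 186, 187, 191, 161, 63, 91, 167, 179, 176, 174, 224]
300 0.0 0 [187, 187, 186, 189, 188, 174, 178, 177, 175, 215, 188, 169]
302 0.0 0 [178, 191, 185, 179, 175, 174, 174, 220, 203, 172, 169, 171]
[ 0.02  3.88 -3.87] [ 1.39  0.12 -0.04] [ 0.5598 -0.0794  0.1676] 58.71897339820862
[-1.05  4.46 -4.43] [1.4  0.13 0.01] [ 0.5598 -0.0794  0.1676] 58.72027516365051
[-0.04  3.65 -3.56] [ 1.42  0.12 -0.03] [ 0.5597 -0.0794  0.1676] 58.72180938720703
```

```bash
python3 -c "
from cell import bot
print(bot.close_job())"
```

```text
the job is handed in; nothing more can be done
None
```

I seated the three amber vials and handed the job in holding the rack by its handle at about 16.2°, steady on the index mark. By my measurements the mark is at about 16.2–16.6°, so the pointer should be within the 2° allowed. The verdict was not reported.

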